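Change the bench gas over to the other cock

TASK

Change the gas over from the bench cock that is open to the one that is shut. First take the brown bottle out of the way of the open cock's yellow handle and stand it upright, wholly on the round blue mat, without tipping or dropping it and without it being knocked by either cock; then turn that handle fully shut against its stop, across its outlet. Only after that turn the other handle fully open against its stop, in line with its outlet, and leave the beaker, the jar and the spatula where they are.

Things in the scene. Friction and masses are not known exactly. Their poses are not given: they have to be found in the camera images.
- cock_a: Bench gas cock fixed to the table, the one that is open at the start; left or right varies. Origin: centre of underside of its grey 80 x 80 x 8 mm base plate. Brass outlet (15 mm thick, 45 mm high) points along own +x, ends 70 mm from the origin. The yellow handle, topmost at 91 mm, turns about the vertical through the origin: along own +x (over the outlet) = open, own +y (across) = shut; hard stops at both.
- cock_b: Bench gas cock fixed to the table, the one that is shut at the start; left or right varies. Origin: centre of underside of its grey 80 x 80 x 8 mm base plate. Brass outlet (15 mm thick, 45 mm high) points along own +x, ends 70 mm from the origin. The yellow handle, topmost at 91 mm, turns about the vertical through the origin: along own +x (over the outlet) = open, own +y (across) = shut; hard stops at both.
- handle_a (a joint): Angle of the yellow handle of cock_a about its upright axis, anticlockwise seen from above: 0 = fully open (in line with the outlet, own +x), 1.571 = fully shut (across it, own +y); hard stops at both. It stays where it is left; turning it takes about 3 N pushed at the yellow grip. It starts open (0 to 0.2).
- handle_b (a joint): Angle of the yellow handle of cock_b about its upright axis, anticlockwise seen from above: 0 = fully open (in line with the outlet, own +x), 1.571 = fully shut (across it, own +y); hard stops at both. It stays where it is left; turning it takes about 3 N pushed at the yellow grip. It starts shut (1.45 to 1.57).
- grip_a (a point): Centre of the yellow grip of cock_a's handle, 83 mm above the table and 87.5 mm from the turning axis. The grip is 75 mm long (50 to 125 mm from the axis), 20 mm wide, 16 mm high; its own x points outward along the handle.
- grip_b (a point): Centre of the yellow grip of cock_b's handle, 83 mm above the table and 87.5 mm from the turning axis. The grip is 75 mm long (50 to 125 mm from the axis), 20 mm wide, 16 mm high; its own x points outward along the handle.
- bottle_mid (a point): Centre (77.5 mm above its underside, on its axis) of the loose brown glass reagent bottle, z up: 155 mm tall, 0.25 to 0.5 kg. Body 66 mm across up to 88 mm height, tapering to a 28 mm neck from 112 to 125 mm, then a black round cap 36 mm across from 125 to 155 mm. It starts standing in the quarter circle that handle_a sweeps on closing.
- bottle: The same bottle; origin at the centre of its underside.
- mat: Round blue mat, 140 mm across, 1 mm thin and flat on the table at z = 0 (it does not hinder sliding); origin at its centre. It lies at the far left or the far right.
- beaker: Bystander: clear glass beaker, 72 mm across, 85 mm tall, origin at the centre of its underside; stands on the side opposite the mat.
- jar: Bystander: white jar with green lid, 60 mm across, 75 mm tall, origin at the centre of its underside; stands beyond the cocks.
- spatula: Bystander: steel spoon-shaped spatula, 170 mm long, lying on the table between the robot and the cocks; origin under its middle.

How it is judged:
By the outcome, as a careful person would: the job done as asked, in the order asked, and still so for the second after the job is handed in, with the robot touching nothing.
It also fails if it takes over 72 s, if anything falls off the work surface, if the arm or the gripper's body presses on something with over 40 N, if the wrist force passes 120 N, or if a joint passes its speed limit or range.

ROBOT

A 7-joint arm with a two-finger parallel gripper is mounted at the origin on the work surface. World frame = base frame: x ahead of the robot, y to its left, z up, the work surface at z = 0. Lengths are in m, angles in rad, forces in N, time in s.
With the tool pointing down it reaches from about 0.4 to 0.85 m from the base axis. Payload 10.4 kg.
Tool frame: the origin (TCP) lies between the finger pads; the fingertips stand 11 mm ahead of it and the grasp point (between the pads) lies 8 mm behind it; x points along the fingers, y is the direction in which the jaws open and shut, and the axes are right-handed (so a half turn about x gives the same grasp; the last joint's range is limited). The gripper opens to 87 mm and grips with 3 to 60 N. Pads are 19 mm wide; open, the fingers measure 117 mm over their backs; the gripper's body (75 mm by 190 mm) begins 51 mm behind the grasp point.
Start: joints at [1.23, 0.332, -0.065, 1.46, 0.022, 1.35, -0.088], TCP at [0.195, -0.594, 0.234] pointing down, gripper open.
Joint ranges: [-2.6, 2.6], [-0.5, 2.12], [-1.47, 1.34], [0.16, 2.42], [-1.27, 4.41], [0.06, 2.06], [-2.6, 2.6]. Speed limits (rad/s): [2.22, 2.22, 2.79, 2.79, 3.14, 3.14, 3.14].

INTERFACE

Orientations are given as a unit quaternion [x, y, z, w].
In Python, from bench import r, cams, ticket gives the robot as it stands. The module is installed in compiled form; this text tells all that it offers.
- The arm moves only by the tool drive_tool, never from a script. Its argument "moves" is text: rows parted by semicolons, each of 5 numbers parted by spaces: the shift along the world's x, y, z in m, then the turn about the world's z in degrees, then the closure, from 0 (fully open) to 1 (shut). In form: x y z twist grip; .... A call has 1 to 20 rows; each row shifts and turns the commanded pose from where the row before left it; what a row does not reach is not made up. A row lasts 1/8 s, in which the tool goes at most 62.5 mm and 10.7 degrees, less where a joint would pass 70% of its speed; a pose out of reach is approached as far as the arm can. A call is refused whole if a number of a shift passes 0.0625 or a number of a turn 10.7, either way. A call with a gripper value outside its range is refused whole. The fingers move at their own pace and stop on an object; "newtons" is the grip in N (left out, the last holds). Time passes only in rows, so rows that do not move let the fingers close. It gives the time, the measured TCP pose, the force and the opening at its end, in the units of the state.
- r.read_state(): the state, without advancing time (a new reading comes with each control period).
- cams.camera(name): name is "side" or "top"; returns a dict with "color" (384x512x3 uint8, red, green, blue), "fx", "fy", "cx", "cy" (pixels), "distortion" ([k1, k2, p1, p2, k3] as OpenCV has them; the pictures are not rectified), "extrinsics" (4x4, takes a point from camera to world coordinates). Camera axes: x right, y down, z forward; pixel columns grow to the right and rows downward; lengths in m; the calibration is good to about 2 mm. A picture is of the moment at which its call begins. There is no depth.
- ticket.close_job(): hands the job in, once; it reports no verdict.
The state is a dict: "time": time; "joint_positions": joint angles; "joint_vel": joint speeds; "joint_torque": joint torques, N m; "ee_pos": TCP position; "eef_rot": TCP orientation; "ft_force": force on the tool from outside, world axes, zero at the start; "torque": the same for the moment, N m; "width": finger opening in m.
Only numpy, scipy, OpenCV 4.12 (cv2) and the standard library are available. Lean on these libraries where they do the work, as an engineer would, in place of code of your own. Each camera call takes 0.05 s, during which the arm holds its last target.

## Working session

There is one attempt and no reset: what is moved stays moved. The work goes in short steps, Python scripts to look and compute and a tool call to move; the robot and the scene stay as the last step left them, time stands still between calls to the robot, and variables do not carry over. Pictures are saved under pics/ and viewed, and the job is handed in when it is done.

Besides the shell and the picture viewer there is one more tool, called after "Request:" as a command line: name --argument value ..., lists and objects as JSON in quotes. drive_tool: Moves the arm, as the interface text tells. Its arguments: {"type":"object","properties":{"moves":{"type":"string"},"newtons":{"type":"number"}},"required":["moves"]}

```bash
mkdir -p pics; python3 - <<'E'
from bench import r,cams
import cv2,json,pickle
s=r.read_state(); print({k:(v if isinstance(v,(int,float)) else [round(float(x),3) for x in v]) for k,v in s.items()})
d={}
for n in("top","side"):
    c=cams.camera(n); d[n]=c
    cv2.imwrite(f"pics/{n}0.png",cv2.resize(c["color"][:,:,::-1],None,fx=1.5,fy=1.5,interpolation=cv2.INTER_CUBIC))
    print(n,c["fx"],c["fy"],c["cx"],c["cy"],c["distortion"],c["extrinsics"])
pickle.dump(d,open("c0.pkl","wb"))
E
```

```text
{'time': 0.0, 'joint_positions': [1.23, 0.333, -0.065, 1.461, 0.022, 1.35, -0.089], 'joint_vel': [-0.001, 0.0, -0.002, 0.002, -0.001, -0.0, -0.001], 'joint_torque': [-0.0, -62.326, 0.024, -38.99, -0.061, 0.039, 0.0], 'ee_pos': [0.195, -0.593, 0.233], 'eef_rot': [-0.698, -0.112, 0.698, -0.111], 'ft_force': [-0.237, 0.171, 0.705], 'torque': [-0.034, 0.039, -0.019], 'width': 0.08691449226168543}
top 355.43282950727655 355.43282950727655 253.832144817526 195.52838457231113 [-0.02375463  0.          0.          0.          0.        ] [[ 0.10892365 -0.97295235  0.20371393  0.37948216]
 [-0.99404866 -0.10696278  0.0206452  -0.0058525 ]
 [ 0.00170301 -0.20475031 -0.97881275  1.09035913]
 [ 0.          0.          0.          1.        ]]
side 468.1388679210449 468.1388679210449 256.3457079336039 197.88782222255108 [-0.14477598  0.          0.          0.          0.        ] [[ 0.99830594 -0.05144412  0.02718013  0.55090087]
 [-0.05371449 -0.63535538  0.77034946 -1.0360812 ]
 [-0.02236091 -0.77050441 -0.63704235  0.91717353]
 [ 0.          0.          0.          1.        ]]
```

View pics/top0.png

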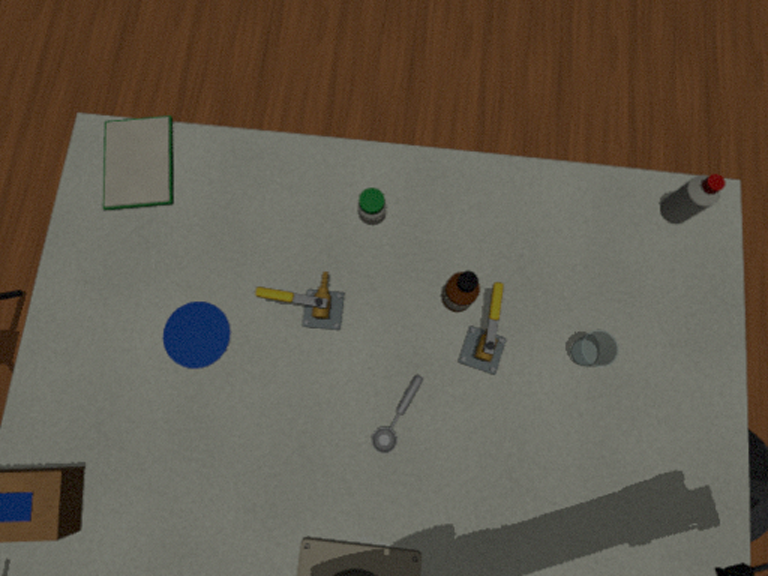

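View pics/side0.png

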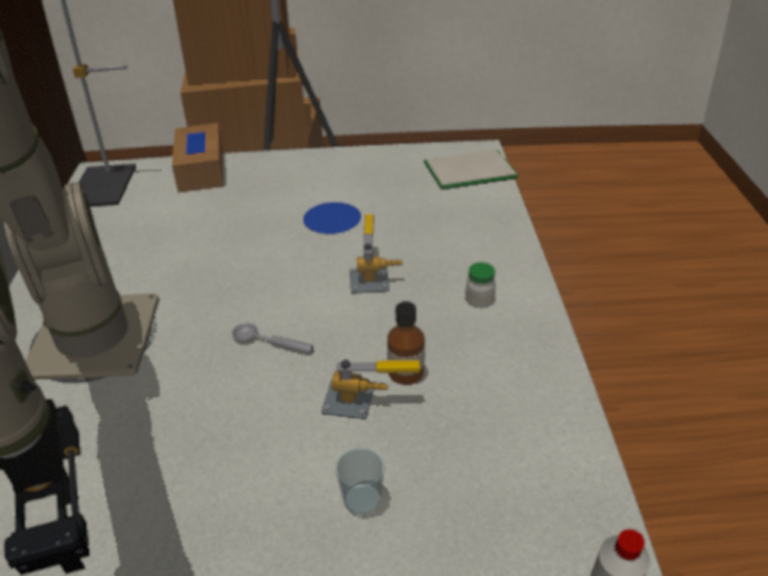

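The top view (1.5x) shows the open cock (a) at about (485,350), with the bottle just left of its handle at (460,290). The shut cock (b) is at (323,308), the mat at (197,334), the beaker on the right and the jar beyond the cocks. I'll enlarge it to measure.

```bash
cat > h.py <<'E'
import numpy as np,cv2,pickle
def ray(c,u,v):
    K=np.array([[c["fx"],0,c["cx"]],[0,c["fy"],c["cy"]],[0,0,1]])
    p=cv2.undistortPoints(np.array([[[u,v]]],float),K,np.array(c["distortion"]))[0,0]
    E=np.array(c["extrinsics"]); return E[:3,3],E[:3,:3]@np.array([p[0],p[1],1])
def at(c,u,v,z):
    o,d=ray(c,u,v); return (o+d*(z-o[2])/d[2]).round(4)
def proj(c,P):
    K=np.array([[c["fx"],0,c["cx"]],[0,c["fy"],c["cy"]],[0,0,1]])
    T=np.linalg.inv(np.array(c["extrinsics"])); 
    return cv2.projectPoints(np.array(P,float).reshape(-1,1,3),cv2.Rodrigues(T[:3,:3])[0],T[:3,3],K,np.array(c["distortion"]))[0][:,0]
def crop(c,u0,v0,w,h,f,name):
    im=c["color"][v0:v0+h,u0:u0+w,::-1]
    im=cv2.resize(im,None,fx=f,fy=f,interpolation=cv2.INTER_CUBIC)
    im=cv2.convertScaleAbs(im,alpha=1.5)
    for k in range(0,w,10):
        cv2.line(im,(k*f,0),(k*f,6 if k%50 else 14),(255,0,255),1); 
        if k%20==0: cv2.putText(im,str(u0+k),(k*f,24),0,.4,(255,0,255),1)
    for k in range(0,h,10):
        cv2.line(im,(0,k*f),(6,k*f),(255,0,255),1)
        if k%20==0: cv2.putText(im,str(v0+k),(8,k*f+4),0,.4,(255,0,255),1)
    cv2.imwrite("pics/"+name,im)
E
python3 - <<'E'
from h import *
d=pickle.load(open("c0.pkl","rb"))
crop(d["top"],285,170,100,85,7,"ta.png")
crop(d["top"],165,165,90,70,8,"tb.png")
crop(d["side"],200,190,110,95,6,"sa.png")
crop(d["side"],190,120,100,85,7,"sb.png")
# yellow / blue blobs
for n in d:
    hsv=cv2.cvtColor(d[n]["color"],cv2.COLOR_RGB2HSV)
    for nm,lo,hi in(("y",(24,150,80),(34,255,255)),("b",(110,150,50),(125,255,255)),("g",(50,120,40),(75,255,255))):
        m=cv2.inRange(hsv,lo,hi); k,l,st,ce=cv2.connectedComponentsWithStats(m)
        print(n,nm,[(st[i].tolist(),ce[i].round(1).tolist()) for i in range(1,k) if st[i][4]>40])
E
```

```text
top y [([326, 188, 9, 25, 143], [330.6, 200.5]), ([171, 192, 25, 9, 141], [182.5, 195.9])]
top b [([109, 202, 33, 28, 224], [122.8, 214.0]), ([137, 220, 15, 14, 50], [144.7, 227.2]), ([0, 329, 21, 19, 138], [8.5, 336.1])]
top g [([69, 77, 46, 63, 148], [103.8, 119.7]), ([240, 126, 16, 16, 211], [247.4, 133.5])]
side y [([252, 241, 27, 6, 135], [265.2, 243.5])]
side b [([125, 89, 11, 13, 126], [130.2, 95.2]), ([203, 136, 37, 19, 541], [220.9, 144.9])]
side g [([314, 176, 15, 12, 144], [320.9, 181.2])]
```

View pics/ta.png

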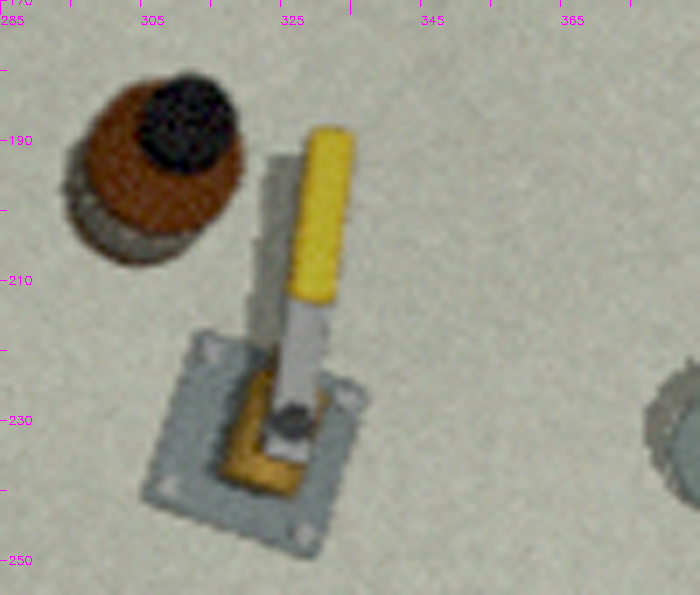

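View pics/tb.png

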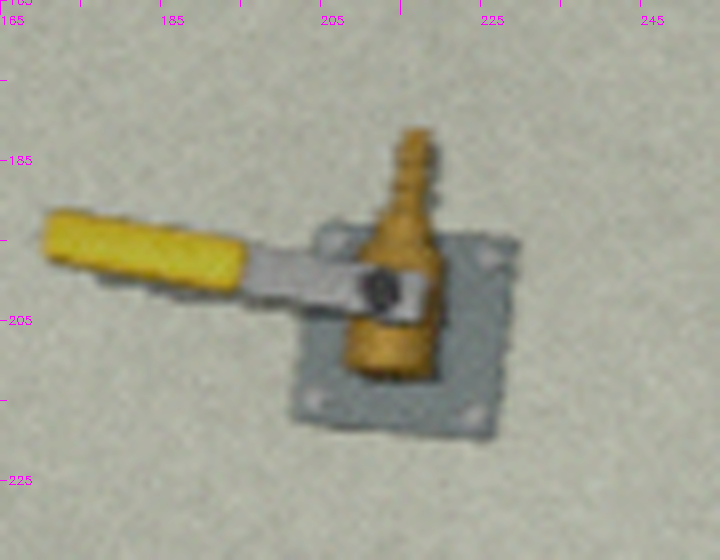

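View pics/sa.png

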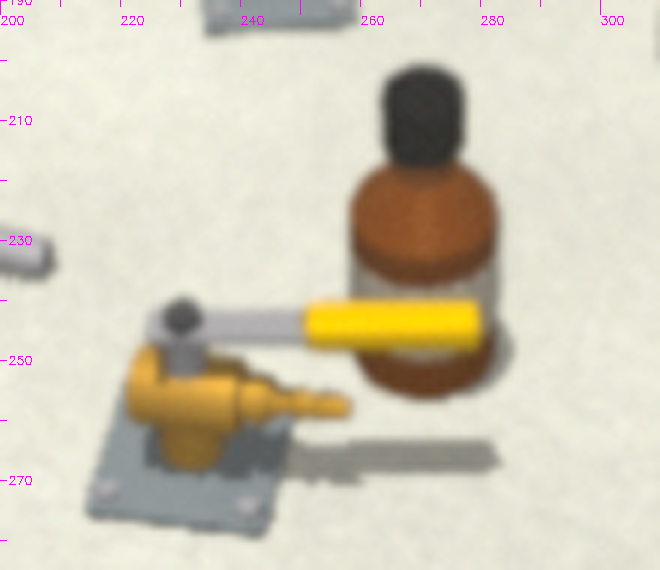

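View pics/sb.png

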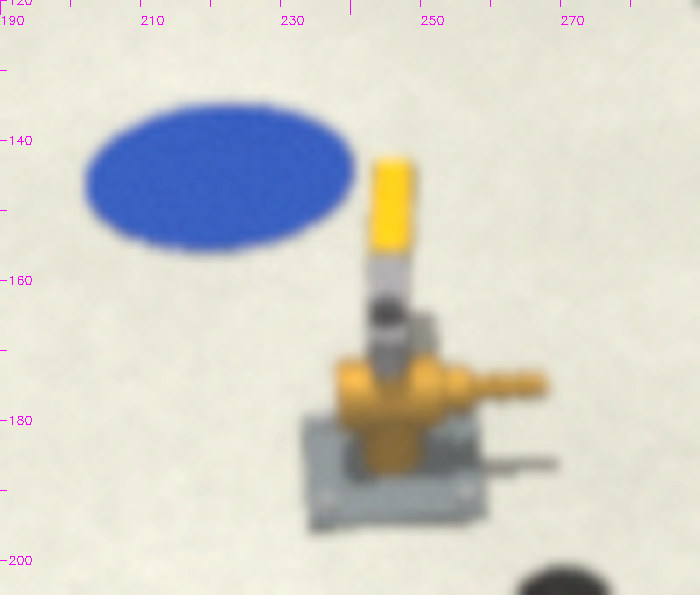

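```bash
python3 - <<'E'
from h import *
d=pickle.load(open("c0.pkl","rb"));t=d["top"];s=d["side"]
def ang(a,b): v=b-a; return round(np.degrees(np.arctan2(v[1],v[0])),1),round(np.hypot(v[0],v[1]),4)
for n,C,tip,inn,piv in(("a",[(313.6,217.1),(337.6,225.7),(330,249.7),(305.4,240.7)],(332.3,188.6),(329.6,212.9),(326.7,230.3)),
  ("b",[(204.5,192.75),(229.75,195),(226.75,219.75),(201.5,217.25)],(171,194.4),(195.5,198.3),(212.5,201.25))):
    P=np.array([at(t,*p,.008) for p in C]);print(n,"centre",P.mean(0),"edges",ang(P[3],P[0]),ang(P[2],P[1]),ang(P[1],P[0]),ang(P[2],P[3]))
    T=at(t,*tip,.089);I=at(t,*inn,.089);V=at(t,*piv,.092)
    print(" tip",T,"inner",I,"piv",V,"ang",ang(I,T),ang(V,T))
print("b outlet tip",at(t,165+415/8,165+130/8,.04))
print("cap top view",at(t,311.7,187.7,.150),"side capcenter",at(s,270.7,209.5,.140), "side body bottom ctr",)
print("mat",at(t,131.5,222.8,.001),at(s,220.9,144.9,.001))
print("piv side a",at(s,200+182/6,190+316/6,.092),"b",at(s,190+387/7,120+312/7,.092))
print("grip tip side a",at(s,280,243.5,.083))
print("jar lid",at(t,247.6,133.5,.075),at(s,320.9,181.2,.07))
print("beaker",at(t,602/1.5,349/1.5,.085),at(t,583/1.5,349/1.5,0.0))
c=at(t,311.7,187.7,.150)
# model check: bottle
for cx,cy in [(c[0],c[1])]:
    for z,rr in((0,.033),(.088,.033),(.155,.018)):
        a=np.linspace(0,6.28,40); p=np.c_[cx+rr*np.cos(a),cy+rr*np.sin(a),0*a+z]
        for m in("top","side"):
            q=proj(d[m],p);print(z,m,q.min(0).round(1),q.max(0).round(1))
E
```

```text
a centre [ 0.5107 -0.2013  0.008 ] edges (np.float64(-14.5), np.float64(0.0772)) (np.float64(-13.7), np.float64(0.0774)) (np.float64(76.1), np.float64(0.0775)) (np.float64(76.0), np.float64(0.0785))
 tip [ 0.6331 -0.2083  0.089 ] inner [ 0.5612 -0.2052  0.089 ] piv [ 0.5102 -0.1997  0.092 ] ang (np.float64(-2.5), np.float64(0.072)) (np.float64(-4.0), np.float64(0.1232))
b centre [0.558625 0.1308   0.008   ] edges (np.float64(1.0), np.float64(0.0773)) (np.float64(0.3), np.float64(0.078)) (np.float64(91.1), np.float64(0.0791)) (np.float64(90.6), np.float64(0.0781))
 tip [0.5651 0.253  0.089 ] inner [0.5615 0.1811 0.089 ] piv [0.5577 0.1309 0.092 ] ang (np.float64(87.1), np.float64(0.072)) (np.float64(86.5), np.float64(0.1223))
b outlet tip [0.6299 0.133  0.04  ]
cap top view [ 0.614 -0.14   0.15 ] side capcenter [ 0.6178 -0.1452  0.14  ] side body bottom ctr
mat [0.4794 0.3834 0.001 ] [0.4794 0.3795 0.001 ]
piv side a [ 0.5122 -0.2076  0.092 ] b [0.5612 0.1228 0.092 ]
grip tip side a [ 0.6359 -0.211   0.083 ]
jar lid [0.7797 0.0553 0.075 ] [0.782  0.0504 0.07  ]
beaker [ 0.5273 -0.4131  0.085 ] [ 0.5356 -0.4084  0.    ]
0 top [293.5 188.3] [314.5 208.9]
0 side [257.2 238.5] [281.4 255.8]
0.088 top [296.8 181.5] [319.6 203.8]
0.088 side [256.5 214.9] [281.8 232.1]
0.155 top [305.4 180.8] [318.6 193.8]
0.155 side [261.9 199.2] [276.2 208.4]
```

```bash
python3 - <<'E'
from bench import r
from scipy.spatial.transform import Rotation as R
s=r.read_state();print(R.from_quat(s["eef_rot"]).as_matrix().round(3))
E
```

```text
[[-0.     0.312 -0.95 ]
 [ 0.001 -0.95  -0.312]
 [-1.    -0.001  0.   ]]
```

Request:
drive_tool --moves "0.02 0 0.01 0 0; 0.04 0 0.01 0 0; 0.06 0.02 0.0 0 0; 0.06 0.03 0 5 0; 0.06 0.05 0 5 0; 0.05 0.05 0 5 0; 0.05 0.06 0 5 0; 0.05 0.06 0 5 0; 0.03 0.06 0 5 0; 0 0.06 0 5 0; 0 0.05 0 5 0; 0 0 0 0 0; 0 0 0 0 0" --newtons 30

```text
time: 1.72
ee_pos: [0.5713, -0.1997, 0.2541]
eef_rot: [0.618, 0.344, -0.618, 0.344]
ft_force: [0.3, -0.7, -0.4]
width: 0.0872
```

Request:
drive_tool --moves "0.022 0.029 0 0 0; 0.022 0.029 0 0 0; 0 0 0 0 0; 0 0 0 0 0"

```text
time: 2.22
ee_pos: [0.6146, -0.1435, 0.2533]
eef_rot: [-0.618, -0.343, 0.618, -0.343]
ft_force: [-0.4, -0.3, 0.0]
width: 0.0872
```

```bash
python3 - <<'E'
from h import *
from bench import cams
for n in("top","side"):
    c=cams.camera(n)
    if n=="top": crop(c,270,140,100,85,7,"t1.png")
    else: crop(c,200,130,120,130,5,"s1.png")
E
```

```text
(no output)
```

View pics/s1.png

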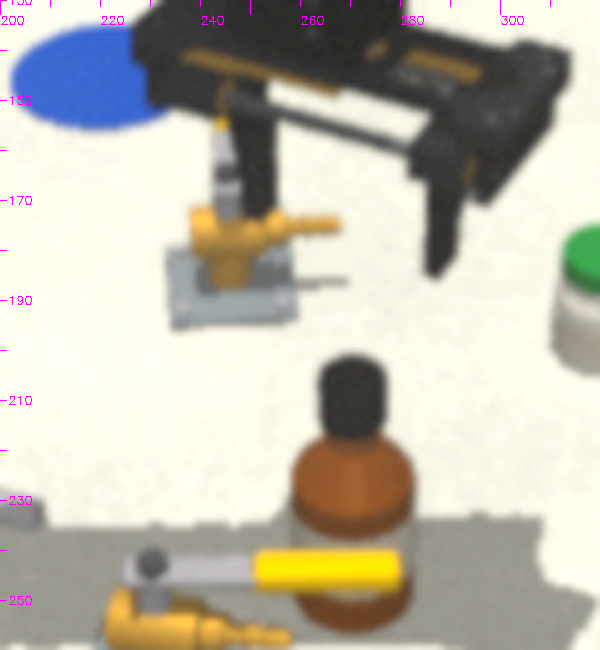

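The jaws are centred above the bottle, with fingertips near (253,175) and (286,185) and the cap at (270,205). I'll descend and grip the cap.

Request:
drive_tool --moves "0 0 -0.04 0 0; 0 0 -0.04 0 0; 0 0 -0.02 0 0; 0 0 -0.019 0 0; 0 0 0 0 0; 0 0 0 0 0.4; 0 0 0 0 0.5; 0 0 0 0 0.6; 0 0 0 0 1; 0 0 0 0 1; 0 0 0 0 1; 0 0 0 0 1; 0 0 0 0 1" --newtons 30

```text
time: 3.95
ee_pos: [0.6148, -0.142, 0.1346]
eef_rot: [0.618, 0.344, -0.618, 0.344]
ft_force: [1.5, -1.2, 0.0]
width: 0.0351
```

```bash
python3 - <<'E'
from h import *
from bench import cams
c=cams.camera("side"); crop(c,200,130,120,130,5,"s2.png")
E
```

```text
(no output)
```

View pics/s2.png

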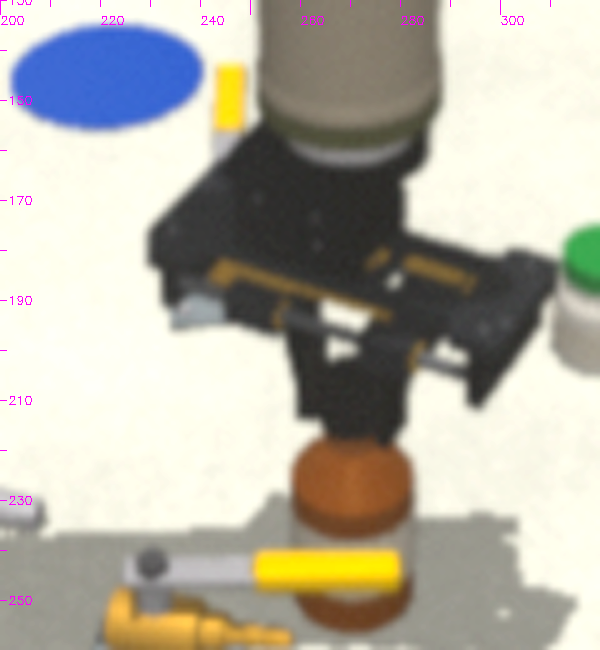

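The opening of 35 mm fits the cap, and the bottle at (270,240) hasn't moved. I'll lift it gently.

Request:
drive_tool --moves "0 0 0.005 0 1; 0 0 0.01 0 1; 0 0 0.015 0 1; 0 0 0.02 0 1; 0 0 0.025 0 1; 0 0 0.025 0 1; 0 0 0.025 0 1; 0 0 0.015 0 1; 0 0 0.005 0 1; 0 0 0 0 1"

```text
time: 5.25
ee_pos: [0.6146, -0.1419, 0.2793]
eef_rot: [-0.618, -0.344, 0.618, -0.344]
ft_force: [-0.2, -0.3, -3.7]
width: 0.0353
```

```bash
python3 - <<'E'
from h import *
from bench import cams
c=cams.camera("side"); crop(c,200,100,120,130,5,"s3.png")
E
```

```text
(no output)
```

View pics/s3.png

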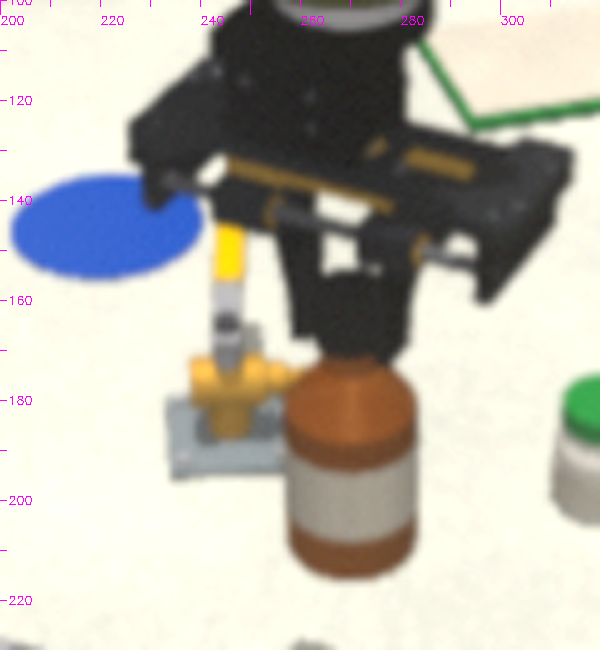

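Request:
drive_tool --moves "-0.002 0.01 0 1 1; -0.005 0.02 0 2 1; -0.008 0.03 0 2 1; -0.009 0.034 0 2 1; -0.009 0.034 0 2 1; -0.009 0.034 0 2 1; -0.009 0.034 0 2 1; -0.009 0.034 0 2 1; -0.009 0.034 0 2 1; -0.009 0.034 0 2 1; -0.009 0.034 0 2 1; -0.009 0.034 0 2 1; -0.009 0.034 0 2 1; -0.009 0.034 0 2 1; -0.009 0.034 0 2 1; -0.007 0.03 0 2 1; -0.004 0.015 0 1 1; -0.001 0.01 0 0 1; 0 0 0 0 1; 0 0 0 0 1"

```text
time: 7.8
ee_pos: [0.4804, 0.3801, 0.2795]
eef_rot: [0.499, 0.5, -0.5, 0.501]
ft_force: [0.2, -0.9, -4.5]
width: 0.0351
```

```bash
python3 - <<'E'
from h import *
from bench import cams
c=cams.camera("side"); crop(c,150,50,120,130,5,"s4.png")
E
```

```text
(no output)
```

View pics/s4.png

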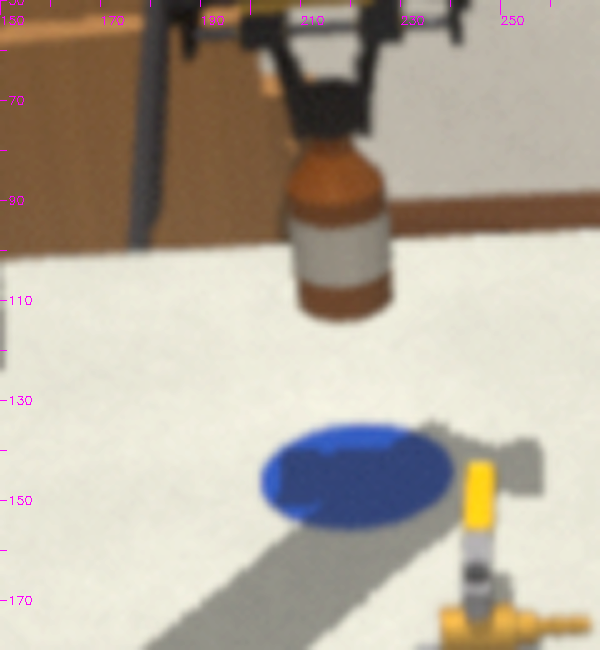

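Request:
drive_tool --moves "0 0 -0.01 0 1; 0 0 -0.025 0 1; 0 0 -0.03 0 1; 0 0 -0.03 0 1; 0 0 -0.02 0 1; 0 0 -0.01 0 1; 0 0 0 0 1; 0 0 0 0 1"

```text
time: 8.85
ee_pos: [0.4801, 0.3816, 0.1557]
eef_rot: [0.5, 0.501, -0.499, 0.501]
ft_force: [0.1, 0.0, -3.6]
width: 0.0355
```

```bash
python3 - <<'E'
from h import *
from bench import cams,r
p=r.read_state()["ee_pos"];b=p[2]-.1346;print(p,b)
for n in("top","side"):
    c=cams.camera(n)
    crop(c,*((150,80,120,100) if n=="side" else (80,170,110,90)),6,n+"5.png")
    a=np.linspace(0,6.28,60)
    for z,rr in((b,.033),(b+.088,.033)):
        q=proj(c,np.c_[p[0]+rr*np.cos(a),p[1]+rr*np.sin(a),0*a+z]);print(n,z,q.min(0).round(1),q.max(0).round(1))
E
```

```text
[0.48010135 0.38161722 0.15566602] 0.02106601997607918
top 0.02106601997607918 [119.1 211. ] [140.7 232.6]
top 0.10906601997607918 [107.5 205.9] [131.  229.4]
side 0.02106601997607918 [211.5 134.9] [230.  144.9]
side 0.10906601997607918 [209.4 113.5] [228.5 123.1]
```

View pics/side5.png

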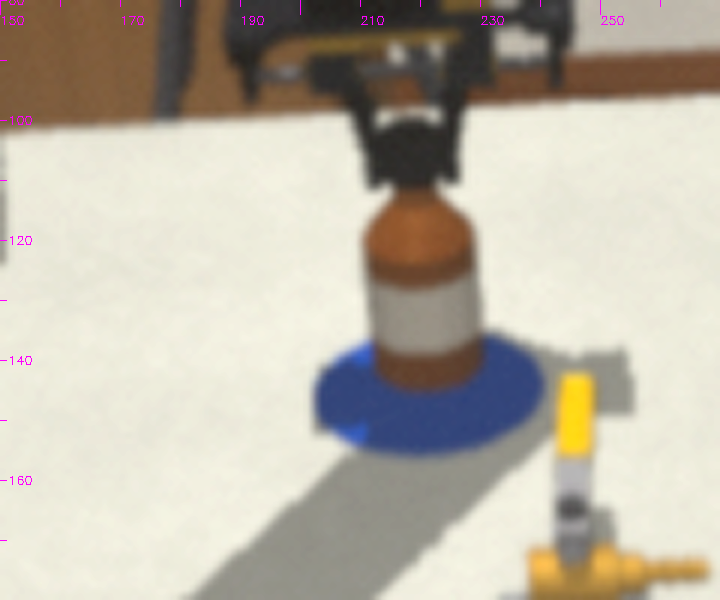

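View pics/top5.png

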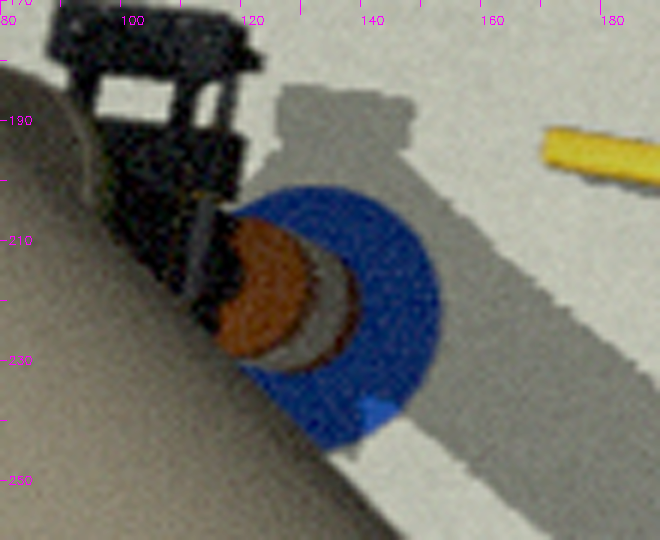

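The bottle hangs upright over the mat: its outline at columns 211–230 matches the prediction to within about 1 px. I'll lower it slowly and watch the force.

Request:
drive_tool --moves "0 0 -0.005 0 1; 0 0 -0.005 0 1; 0 0 -0.004 0 1; 0 0 -0.002 0 1; 0 0 -0.001 0 1; 0 0 -0.001 0 1; 0 0 0 0 1"

```text
time: 9.82
ee_pos: [0.4797, 0.3812, 0.1366]
eef_rot: [0.499, 0.501, -0.499, 0.501]
ft_force: [-0.5, -0.6, -4.0]
width: 0.0353
```

Request:
drive_tool --moves "0 0 -0.001 0 1; 0 0 0 0 1"

```text
time: 10.07
ee_pos: [0.4797, 0.3811, 0.1355]
eef_rot: [0.499, 0.501, -0.499, 0.501]
ft_force: [-0.1, 0.6, -4.8]
width: 0.0353
```

Request:
drive_tool --moves "0 0 -0.001 0 1; 0 0 0 0 1"

```text
time: 10.32
ee_pos: [0.4797, 0.3812, 0.1346]
eef_rot: [0.499, 0.501, -0.499, 0.501]
ft_force: [-0.2, 0.8, -3.6]
width: 0.0355
```

Request:
drive_tool --moves "0 0 -0.001 0 1; 0 0 0 0 1"

```text
time: 10.58
ee_pos: [0.48, 0.3814, 0.1345]
eef_rot: [0.5, 0.501, -0.499, 0.501]
ft_force: [0.0, -2.2, 4.2]
width: 0.0354
```

The force has swung to +4 N, so the bottle is standing. I'll release gently.

Request:
drive_tool --moves "0 0 0 0 0.58; 0 0 0 0 0.54; 0 0 0 0 0.48; 0 0 0 0 0.3; 0 0 0 0 0; 0 0 0 0 0; 0 0 0 0 0; 0 0 0.02 0 0; 0 0 0.03 0 0; 0 0 0.05 0 0; 0 0 0.05 0 0; 0 0 0 0 0"

```text
time: 12.08
ee_pos: [0.4805, 0.3828, 0.2895]
eef_rot: [0.502, 0.501, -0.496, 0.501]
ft_force: [-0.4, 0.4, 0.6]
width: 0.087
```

```bash
python3 - <<'E'
from h import *
from bench import cams
for n in("side",):
    c=cams.camera(n)
    crop(c,170,70,120,130,5,"s6.png")
E
```

```text
(no output)
```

View pics/s6.png

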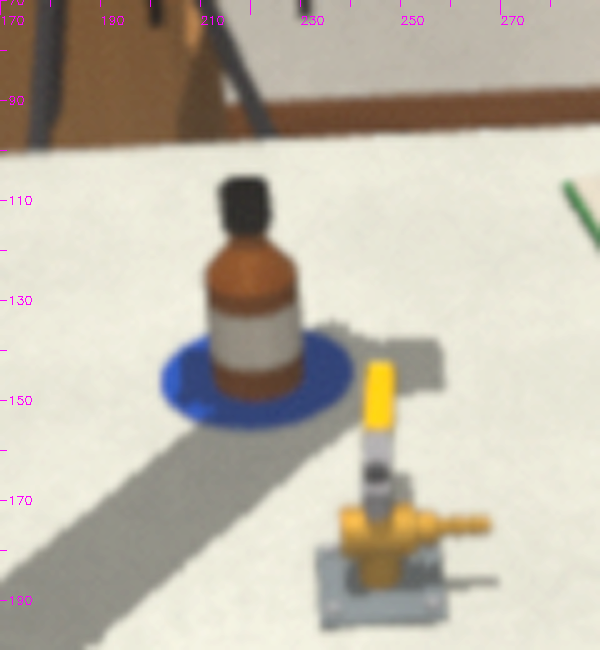

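The bottle stands upright on the mat, with its base at (221,145) well inside the blue ellipse. Next I'll close the gripper and go to the outer side of handle a.

Request:
drive_tool --moves "0.004 -0.02 0 0 0; 0.008 -0.04 0 0 0; 0.008 -0.04 0 0 0.5; 0.008 -0.04 0 0 1; 0.008 -0.04 0 0 1; 0.008 -0.04 0 0 1; 0.008 -0.04 0 0 1; 0.008 -0.04 0 0 1; 0.008 -0.04 0 0 1; 0.008 -0.04 0 0 1; 0.008 -0.04 0 0 1; 0.008 -0.04 0 0 1; 0.008 -0.04 0 0 1; 0.008 -0.04 0 -2 1; 0.008 -0.04 0 -3 1; 0.006 -0.04 0 0 1; 0 -0.018 0 0 1; 0 0 0 0 1; 0 0 0 0 1" --newtons 30

```text
time: 14.5
ee_pos: [0.602, -0.2547, 0.2837]
eef_rot: [0.52, 0.479, -0.52, 0.479]
ft_force: [0.1, 0.5, -0.2]
width: 0.0
```

Request:
drive_tool --moves "0 0 -0.04 0 1; 0 0 -0.04 0 1; 0 0 -0.04 0 1; 0 0 -0.04 0 1; 0 0 -0.03 0 1; 0 0 -0.012 0 1; 0 0 0 0 1"

```text
time: 15.38
ee_pos: [0.6018, -0.2559, 0.0818]
eef_rot: [0.52, 0.479, -0.52, 0.479]
ft_force: [1.0, 0.5, 1.1]
width: 0.0005
```

```bash
python3 - <<'E'
from h import *
from bench import cams
c=cams.camera("side"); crop(c,200,170,120,130,5,"s7.png")
E
```

```text
(no output)
```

View pics/s7.png

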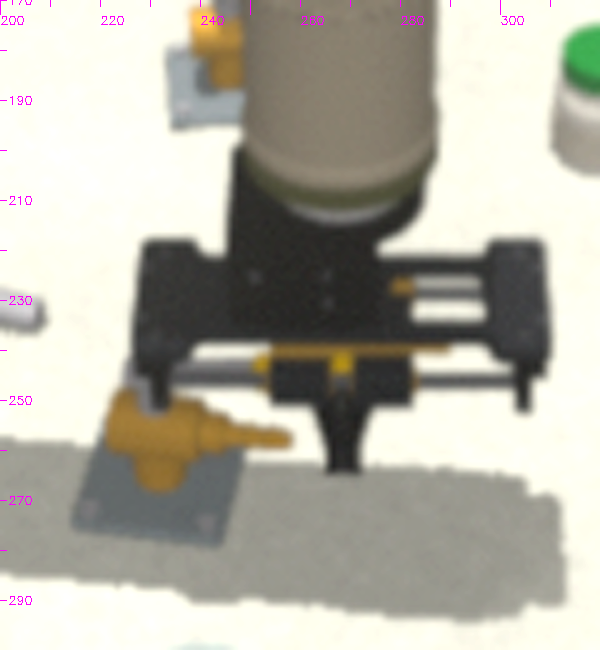

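```bash
cat > arc.py <<'E'
import numpy as np
def P(c,r,d,phi):
    a=np.radians(phi); u=np.array([np.cos(a),np.sin(a)]); n=np.array([-u[1],u[0]])
    return np.array(c)+r*u-d*n
def rows(cur,c,r,d,phis,tw):
    q=np.array(cur[:2]);
    out=[]
    for p in phis:
        t=P(c,r,d,p); s=(t-q).round(4); q=q+s; out.append(f"{s[0]:.4f} {s[1]:.4f} 0 {tw} 1")
    print("; ".join(out)); print(q)
E
python3 - <<'E'
from arc import *
c=(.511,-.2015)
rows((.6018,-.2559),c,.095,.021,[-4.7]+list(np.arange(0.3,71,5)),5)
E
```

```text
0.0022 0.0257 0 5 1; 0.0021 0.0082 0 5 1; 0.0014 0.0084 0 5 1; 0.0007 0.0084 0 5 1; -0.0000 0.0085 0 5 1; -0.0008 0.0085 0 5 1; -0.0015 0.0083 0 5 1; -0.0023 0.0082 0 5 1; -0.0029 0.0080 0 5 1; -0.0037 0.0076 0 5 1; -0.0043 0.0074 0 5 1; -0.0049 0.0069 0 5 1; -0.0055 0.0064 0 5 1; -0.0060 0.0060 0 5 1; -0.0065 0.0054 0 5 1; -0.0070 0.0049 0 5 1
[ 0.5628 -0.1191]
```

Request:
drive_tool --moves "0.002 0.013 0 0 1; 0 0.013 0 0 1; 0.002 0.008 0 5 1; 0.0015 0.0085 0 5 1; 0.0005 0.0085 0 5 1; 0 0.0085 0 5 1; -0.001 0.0085 0 5 1; -0.0015 0.008 0 5 1; -0.0025 0.008 0 5 1; -0.003 0.008 0 5 1"

```text
time: 16.68
ee_pos: [0.6008, -0.1638, 0.0827]
eef_rot: [0.325, 0.627, -0.324, 0.629]
ft_force: [3.0, -1.0, -0.7]
width: 0.0001
```

```bash
python3 - <<'E'
from h import *
from bench import cams
for n in("top","side"):
    c=cams.camera(n)
    crop(c,*((200,170,120,130) if n=="side" else (270,160,100,110)),5,n+"8.png")
E
```

```text
(no output)
```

View pics/side8.png

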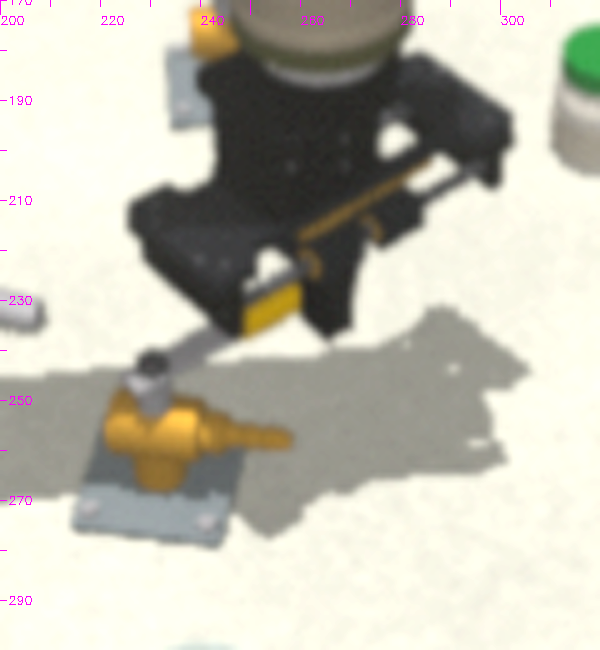

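View pics/top8.png

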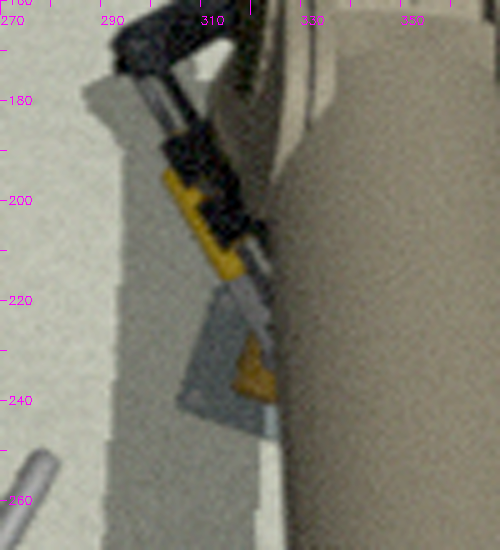

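The handle follows at about 35° and the contact is clean. Continuing.

Request:
drive_tool --moves "-0.0035 0.0075 0 5 1; -0.0045 0.0075 0 5 1; -0.005 0.007 0 5 1; -0.0055 0.0065 0 5 1; -0.006 0.006 0 5 1; -0.0065 0.0055 0 5 1; -0.007 0.005 0 5 1; 0 0 0 0 1"

```text
time: 17.77
ee_pos: [0.5616, -0.1195, 0.082]
eef_rot: [0.122, 0.696, -0.122, 0.697]
ft_force: [-0.4, 1.5, 0.1]
width: 0.0002
```

```bash
python3 - <<'E'
from arc import *
from bench import r
p=r.read_state()["ee_pos"];print(p)
rows(p,(.511,-.2015),.095,.019,[72,74,76,77,78,79,80,81],1)
E
```

```text
[ 0.56159096 -0.11945771  0.0819553 ]
-0.0032 0.0024 0 1 1; -0.0029 0.0016 0 1 1; -0.0031 0.0015 0 1 1; -0.0015 0.0007 0 1 1; -0.0016 0.0007 0 1 1; -0.0015 0.0007 0 1 1; -0.0016 0.0006 0 1 1; -0.0016 0.0006 0 1 1
[ 0.54459096 -0.11065771]
```

Request:
drive_tool --moves "-0.003 0.002 0 2 1; -0.003 0.0015 0 2 1; -0.003 0.0015 0 2 1; 0 0 0 0 1"

```text
time: 18.27
ee_pos: [0.5526, -0.1147, 0.0817]
eef_rot: [0.085, 0.702, -0.085, 0.702]
ft_force: [1.5, 0.1, 1.1]
width: 0.0006
```

Request:
drive_tool --moves "-0.0015 0.0005 0 0 1; 0 0 0 0 1"

```text
time: 18.52
ee_pos: [0.5522, -0.1145, 0.0818]
eef_rot: [0.085, 0.701, -0.085, 0.703]
ft_force: [6.7, -1.1, -1.6]
width: 0.0005
```

Request:
drive_tool --moves "-0.0015 0.0005 0 0 1; 0 0 0 0 1"

```text
time: 18.77
ee_pos: [0.5519, -0.1145, 0.0819]
eef_rot: [0.085, 0.7, -0.085, 0.704]
ft_force: [12.7, -1.8, -6.9]
width: 0.0002
```

Request:
drive_tool --moves "-0.0015 0.0005 0 0 1; 0 0 0 0 1; 0.005 -0.001 0 0 1; 0.02 0 0 0 1; 0.02 0.0 0 0 1; 0 0 0.06 0 1; 0 0 0.06 0 1; 0 0 0.06 0 1; 0.02 0.03 0 0 1; 0.02 0.06 0 0 1; 0.02 0.06 0 0 1; 0 0.06 0 0 1; 0 0.0 0 0 1"

```text
time: 20.4
ee_pos: [0.6506, 0.1014, 0.261]
eef_rot: [0.082, 0.703, -0.081, 0.701]
ft_force: [0.3, -0.9, -0.2]
width: 0.0008
```

```bash
python3 - <<'E'
from h import *
from bench import cams
for n in("top","side"):
    c=cams.camera(n)
    crop(c,*((200,190,110,95) if n=="side" else (275,170,100,85)),6,n+"9.png")
    cv2.imwrite(f"pics/{n}9f.png",c["color"][:,:,::-1])
E
```

```text
(no output)
```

View pics/side9.png

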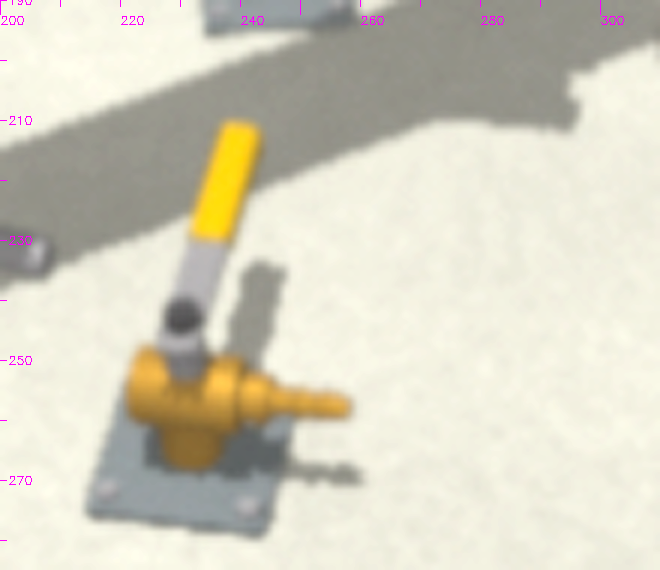

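View pics/top9.png

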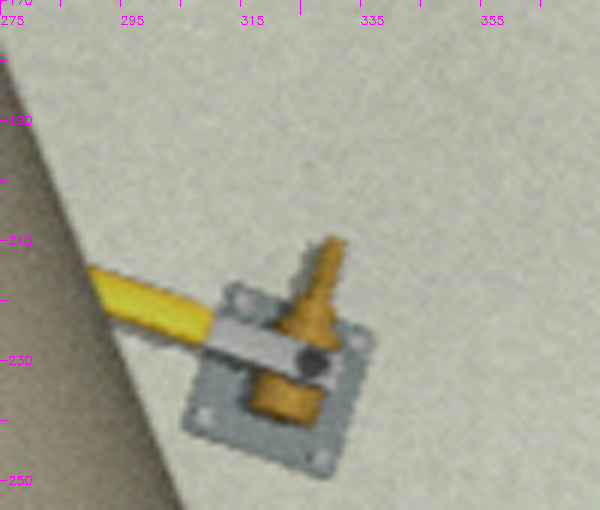

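View pics/top9f.png

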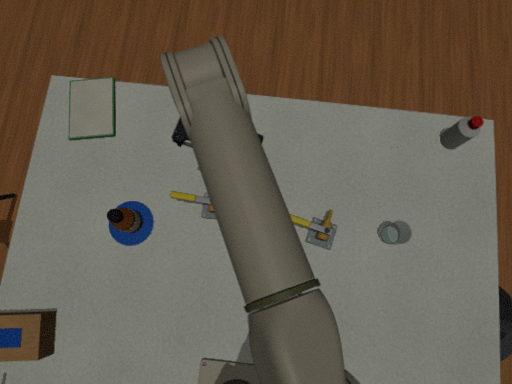

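Handle a is across its outlet, running from (288,220) to (327,230) perpendicular to the outlet at (330,212), and the press force rose without any motion. Bottle, beaker and jar are undisturbed. On to cock b.

Request:
drive_tool --moves "-0.03 0.026 0 5 1; -0.034 0.03 0 5 1; -0.034 0.03 0 0 1; -0.034 0.03 0 0 1; 0 0 0 0 1; 0 0 -0.04 0 1; 0 0 -0.04 0 1; 0 0 -0.04 0 1; 0 0 -0.04 0 1; 0 0 -0.019 0 1; 0 0 0 0 1"

```text
time: 21.88
ee_pos: [0.5208, 0.2089, 0.0818]
eef_rot: [0.024, 0.707, -0.024, 0.706]
ft_force: [0.6, 0.3, -0.0]
width: 0.0003
```

```bash
python3 - <<'E'
from h import *
from arc import *
from bench import cams,r
c=cams.camera("side")
crop(c,190,90,110,120,5,"s10.png")
p=r.read_state()["ee_pos"];print(p)
rows(p,(.559,.1305),.085,-.020,[87]+list(range(82,5,-5)),-5)
E
```

```text
[0.52139797 0.20971558 0.08318126]
0.0221 0.0067 0 -5 1; 0.0075 0.0010 0 -5 1; 0.0076 0.0004 0 -5 1; 0.0076 -0.0003 0 -5 1; 0.0076 -0.0010 0 -5 1; 0.0074 -0.0016 0 -5 1; 0.0073 -0.0022 0 -5 1; 0.0071 -0.0029 0 -5 1; 0.0067 -0.0035 0 -5 1; 0.0065 -0.0041 0 -5 1; 0.0060 -0.0046 0 -5 1; 0.0057 -0.0051 0 -5 1; 0.0052 -0.0056 0 -5 1; 0.0046 -0.0060 0 -5 1; 0.0041 -0.0064 0 -5 1; 0.0036 -0.0068 0 -5 1; 0.0029 -0.0070 0 -5 1
[0.64089797 0.16071558]
```

View pics/s10.png

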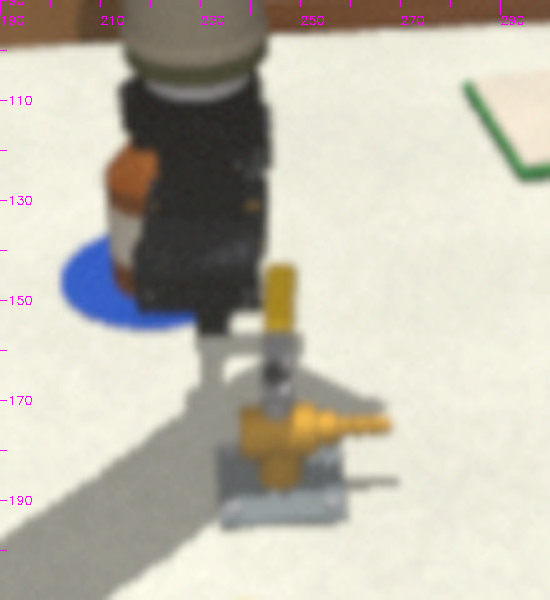

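The finger is on the robot side of handle b, with its tip at (231,155) and the grip at (246,150). The bottle is untouched. Pushing along the arc.

Request:
drive_tool --moves "0.011 0.0035 0 0 1; 0.011 0.003 0 0 1; 0.0075 0.001 0 -5 1; 0.0075 0.0005 0 -5 1; 0.0075 -0.0005 0 -5 1; 0.0075 -0.001 0 -5 1; 0.0075 -0.0015 0 -5 1; 0.0075 -0.002 0 -5 1; 0.007 -0.003 0 -5 1; 0.0065 -0.0035 0 -5 1; 0.0065 -0.004 0 -5 1"

```text
time: 23.3
ee_pos: [0.6081, 0.2037, 0.083]
eef_rot: [0.293, 0.644, -0.292, 0.643]
ft_force: [-3.3, 0.0, 1.3]
width: 0.0001
```

```bash
python3 - <<'E'
from h import *
from arc import *
from bench import cams,r
c=cams.camera("side")
crop(c,190,90,110,120,5,"s11.png")
p=r.read_state()["ee_pos"];print(p)
rows(p,(.559,.1305),.085,-.020,list(range(37,5,-5)),-5)
E
```

```text
[0.60900441 0.20288765 0.08300613]
0.0058 -0.0053 0 -5 1; 0.0057 -0.0051 0 -5 1; 0.0052 -0.0056 0 -5 1; 0.0046 -0.0060 0 -5 1; 0.0041 -0.0064 0 -5 1; 0.0036 -0.0068 0 -5 1; 0.0029 -0.0070 0 -5 1
[0.64090441 0.16068765]
```

View pics/s11.png

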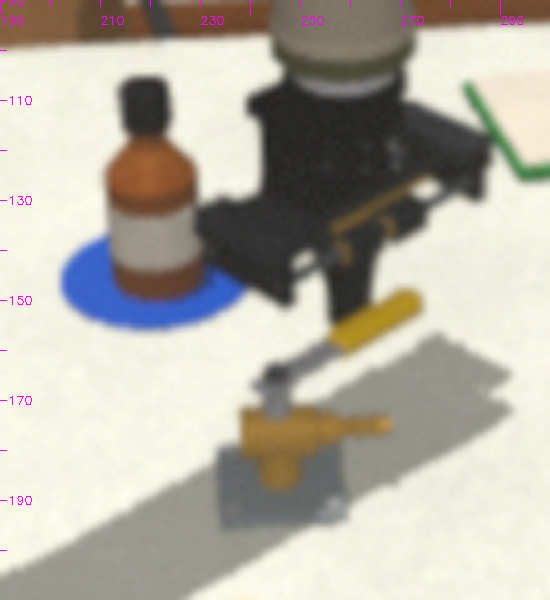

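Handle b is following at about 42°. Continuing.

Request:
drive_tool --moves "0.006 -0.0055 0 -5 1; 0.0055 -0.005 0 -5 1; 0.005 -0.0055 0 -5 1; 0.0045 -0.006 0 -5 1; 0.004 -0.0065 0 -5 1; 0.0035 -0.007 0 -5 1; 0.003 -0.007 0 -5 1; 0 0 0 0 1"

```text
time: 24.35
ee_pos: [0.6401, 0.1604, 0.0831]
eef_rot: [0.472, 0.526, -0.471, 0.527]
ft_force: [0.2, -0.1, -0.5]
width: 0.0004
```

Request:
drive_tool --moves "0.001 -0.004 0 -3 1; 0.0005 -0.004 0 -3 1; 0 0 0 0 1"

```text
time: 24.72
ee_pos: [0.6412, 0.1531, 0.0831]
eef_rot: [0.499, 0.502, -0.498, 0.502]
ft_force: [1.9, 3.7, 0.7]
width: 0.0003
```

Request:
drive_tool --moves "0 -0.0015 0 0 1; 0 0 0 0 1"

```text
time: 24.98
ee_pos: [0.6412, 0.153, 0.0831]
eef_rot: [0.499, 0.502, -0.497, 0.502]
ft_force: [4.6, 7.1, -0.9]
width: 0.0005
```

Request:
drive_tool --moves "0 -0.0015 0 0 1; 0 0 0 0 1; 0 0 0 0 1"

```text
time: 25.35
ee_pos: [0.6412, 0.153, 0.0832]
eef_rot: [0.499, 0.503, -0.496, 0.502]
ft_force: [4.5, 10.7, -2.2]
width: 0.0003
```

Request:
drive_tool --moves "0 -0.0015 0 0 1; 0 0 0 0 1; 0 0 0 0 1"

```text
time: 25.72
ee_pos: [0.6411, 0.1528, 0.0833]
eef_rot: [0.5, 0.503, -0.495, 0.502]
ft_force: [6.3, 14.9, -3.1]
width: 0.0005
```

The force rises to 15 N without motion, so it's at the stop. I'll back off, lift clear and check.

Request:
drive_tool --moves "0 0.006 0 0 1; 0 0.02 0 0 1; 0 0.02 0 0 1; 0 0 0.05 0 1; 0 0 0.06 0 1; 0 0 0.06 0 1; 0 -0.05 0.02 0 1; 0 -0.06 0 0 1; 0 -0.06 0 0 1; 0 -0.06 0 0 1; 0 -0.06 0 0 1; 0 -0.06 0 0 1; 0 -0.06 0 0 1; 0 -0.06 0 0 1; 0 -0.06 0 0 1; 0 0 0 0 1; 0 0 0 0 1"

```text
time: 27.85
ee_pos: [0.6415, -0.3348, 0.2722]
eef_rot: [0.499, 0.502, -0.498, 0.501]
ft_force: [0.7, 0.2, -0.5]
width: 0.0004
```

```bash
python3 - <<'E'
from h import *
from bench import cams
for n in("top","side"):
    c=cams.camera(n)
    crop(c,*((190,95,110,110) if n=="side" else (165,155,90,70)),*((5,) if n=="side" else (8,)),n+"12.png")
    cv2.imwrite(f"pics/{n}12f.png",c["color"][:,:,::-1])
    if n=="top":t=c
pickle.dump(t,open("t12.pkl","wb"))
E
```

```text
(no output)
```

View pics/side12.png

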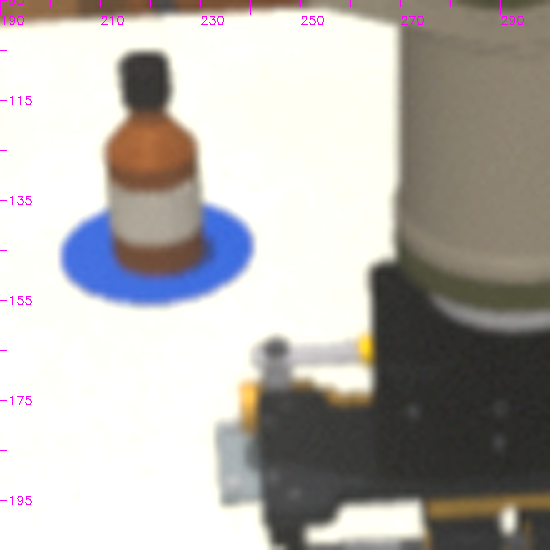

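View pics/top12.png

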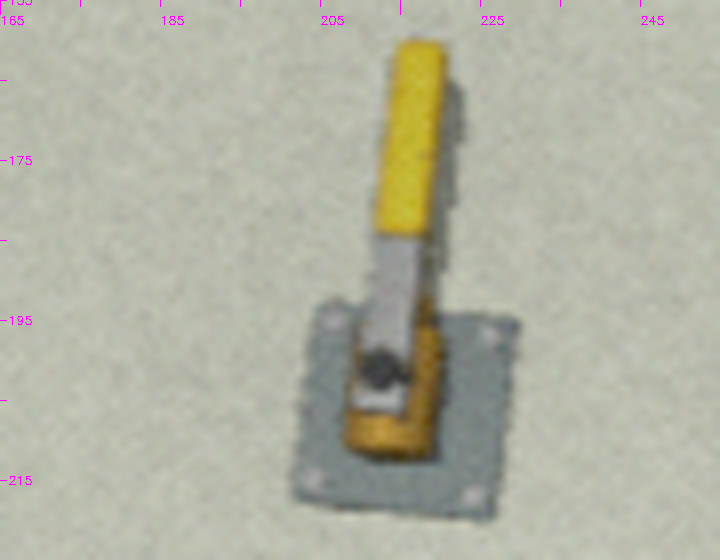

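View pics/top12f.png

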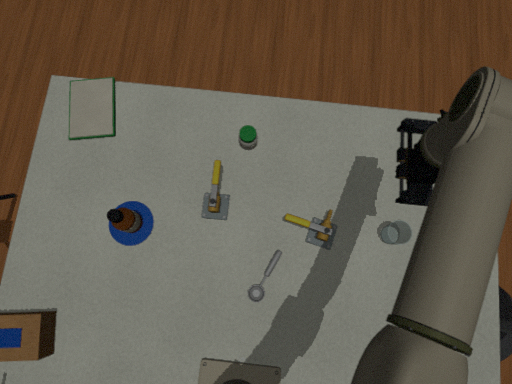

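```bash
python3 - <<'E'
from h import *
t=pickle.load(open("t12.pkl","rb"))
crop(t,275,195,75,60,10,"ta13.png")
V=at(t,212.5,201.25,.092);
for p in((217.5,160.25),(215.25,184.25)):
    d=at(t,*p,.09)-V;print(np.degrees(np.arctan2(d[1],d[0])),np.hypot(*d[:2]))
E
```

```text
0.9270352697721886 0.12361618017072042
-1.1255090285074347 0.050909822235006924
```

View pics/ta13.png

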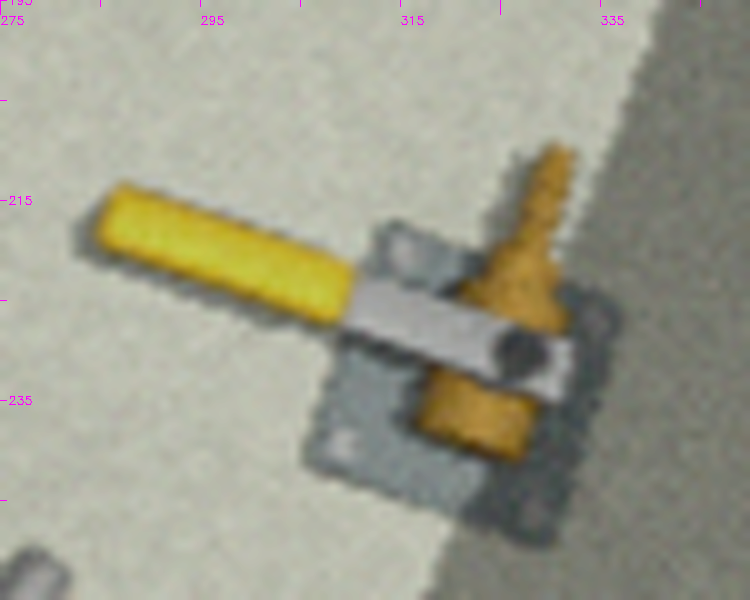

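```bash
python3 - <<'E'
from h import *
t=pickle.load(open("t12.pkl","rb"))
d=at(t,286,216.5,.09)-at(t,327.1,230.2,.092);print(np.degrees(np.arctan2(d[1],d[0])),np.hypot(*d[:2]))
from bench import ticket
print(ticket.close_job())
E
```

```text
77.40471203385013 0.12152452427390942
the job is handed in; nothing more can be done
None
```

The gas is changed over, and I handed the job in at about 28 s of the 72 s allowed. `close_job` gave no verdict.

- **Bottle:** I took it by the cap, carried it over cock b about 50 mm above its handle, and stood it upright on the mat. The last pictures show it standing well inside the blue.
- **Cock a (shut first):** I pushed the handle until it stopped moving while the force climbed to about 13 N, then pressed slightly further. The camera puts it at 77°, against 76° expected for fully shut. That is within measuring error.
- **Cock b (opened after that):** I pushed it to its stop at about 15 N with no further movement. The camera puts it at 0.9° from the grip tip and –1.1° from the inner end of the grip, against 0.7° for its outlet. The finger stopped about 3 mm short of where I had calculated, which I put down to my estimate of that cock's position.
- **Beaker, jar and spatula:** they look to be where they started. The arm was well clear of everything at hand-in.

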